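# Crack a bottle cap of unknown thread for the autoclave

## Task

Make one bottle ready for the autoclave: of the two square white bottles take the one nearer the front edge of the bench, carry it upright by its body and not by its cap, stand it fully home in the square pocket of the aluminium bottle block, which keeps it from turning, and let go of it. Then loosen its cap by a quarter to a half turn and leave the cap on; some of these caps have a reverse thread and look no different, so try gently both ways, feel which way it gives and do not force it tighter. Leave the loosened bottle standing in the block, and leave the other bottle and everything else on the bench as they are.

Things in the scene. Friction and masses are not known exactly. Their poses are not given: they have to be found in the camera images.
- bottle_a_mid (a point): Centre of square bottle a, half-way up. White plastic, body 50 x 50 mm with flat sides and 60 mm high, 85 mm high with its cap; the point is 42.5 mm above its underside; z up, x and y square to the sides. Two bottles look exactly alike, about 0.18 kg; one stands near the bench's front edge, the other 11 cm or more behind it, in front of the photometer. Grip the body across two opposite sides, close under the shoulder.
- bottle_b_mid (a point): Centre of square bottle b, half-way up. White plastic, body 50 x 50 mm with flat sides and 60 mm high, 85 mm high with its cap; the point is 42.5 mm above its underside; z up, x and y square to the sides. Two bottles look exactly alike, about 0.18 kg; one stands near the bench's front edge, the other 11 cm or more behind it, in front of the photometer. Grip the body across two opposite sides, close under the shoulder.
- cap_a_mid (a point): Centre of the cap of bottle a: ribbed grey plastic, 38 mm across, 19.5 mm high, on the bottle's axis, its underside 65.5 mm and its top 85 mm above the bottle's underside (the bottle's square shoulder, 60 mm up, is wider than the cap, so fingertips go down to about 62 mm at the lowest). A low bar moulded across the top turns with it.
- cap_b_mid (a point): Centre of the cap of bottle b: ribbed grey plastic, 38 mm across, 19.5 mm high, on the bottle's axis, its underside 65.5 mm and its top 85 mm above the bottle's underside (the bottle's square shoulder, 60 mm up, is wider than the cap, so fingertips go down to about 62 mm at the lowest). A low bar moulded across the top turns with it.
- thread_a (a joint): Turn of the cap of bottle a on its thread, rad: 0 as found (tight), grows as the cap loosens, whichever way that is: it may be clockwise or counter-clockwise from above, one of the two bottles has each, and nothing shows which. The loosening way takes a steady 0.2 N m and the cap rises 3 mm a turn; the tightening way it does not turn on the thread, the cap only winds up its soft seal.
- thread_b (a joint): Turn of the cap of bottle b on its thread, rad: 0 as found (tight), grows as the cap loosens, whichever way that is: it may be clockwise or counter-clockwise from above, one of the two bottles has each, and nothing shows which. The loosening way takes a steady 0.2 N m and the cap rises 3 mm a turn; the tightening way it does not turn on the thread, the cap only winds up its soft seal.
- seal_a (a joint): How far the seal under the cap of bottle a is wound up, rad: 0 at rest, negative when the cap is forced tighter; it resists with a spring of 5 N m/rad and springs back when the cap is let go (-0.1 is felt as 0.5 N m). While the cap loosens it reads about +0.04.
- seal_b (a joint): How far the seal under the cap of bottle b is wound up, rad: 0 at rest, negative when the cap is forced tighter; it resists with a spring of 5 N m/rad and springs back when the cap is let go (-0.1 is felt as 0.5 N m). While the cap loosens it reads about +0.04.
- block_seat (a point): Centre of the pocket floor of the aluminium bottle block, z up, x and y square to the pocket. The block is screwed to the bench, 84 x 84 mm and 31 mm high, with a low screwed ear 24 mm long at its +x and -x sides (10 mm high). Pocket 54 mm square, its floor 6 mm above the bench, 25 mm deep, the top 7 mm flared to 66 mm; a bottle fits any of four ways round and can turn about 0.1 rad in it.
- bottle_a: Bottle a; origin at the centre of its underside.
- bottle_b: Bottle b; origin at the centre of its underside.
- cap_a: Cap of bottle a; origin at the centre of its underside.
- cap_b: Cap of bottle b; origin at the centre of its underside.
- beaker: Bystander: glass beaker, 69 mm across, 92 mm high; origin under its centre.
- filters: Bystander: small flat carton 90 x 60 x 26 mm; origin under its centre.
- amber: Bystander: amber dropper bottle, 48 mm across, 124 mm high; origin under its centre.
- timer: Bystander: white bench timer with two buttons, 52 x 66 x 24 mm; origin under its centre.
- notebook: Bystander: dark blue notebook 210 x 152 x 14 mm with a pen on it; origin under its centre.
Not all that is in view belongs to the job. Leave any green look-alike of the bottle_b alone.

How it is judged:
On the way:
1. the front bottle stands fully home in the block's pocket, its cap still tight, and is let go (((horizontal distance between bottle_a_mid and block_seat below 0.006 m and z of bottle_a_mid in the frame of block_seat below 0.0455 m and angle between bottle_a_mid's own z axis and vertical below 0.08 rad and distance of bottle_b_mid from where it was at the start of the episode below 0.02 m and world x of bottle_b_mid above 0.57 m and value of joint thread_a below 0.15 rad and contact force between the fingers and bottle_a below 0.1 N) or (horizontal distance between bottle_b_mid and block_seat below 0.006 m and z of bottle_b_mid in the frame of block_seat below 0.0455 m and angle between bottle_b_mid's own z axis and vertical below 0.08 rad and distance of bottle_a_mid from where it was at the start of the episode below 0.02 m and world x of bottle_a_mid above 0.57 m and value of joint thread_b below 0.15 rad and contact force between the fingers and bottle_b below 0.1 N))), for 0.2 s.
At the end, for the whole second after the job is handed in: The bottle that stood in front stands at rest in the block's pocket, seated to within 3 mm of the floor and 6 mm of the centre and upright within 0.08 rad; its cap is loosened by 1.2 to 3.6 rad; the other bottle is still at the back, moved less than 2 cm, its cap not loosened (under 0.15 rad) (((horizontal distance between bottle_a_mid and block_seat below 0.006 m and z of bottle_a_mid in the frame of block_seat below 0.0455 m and angle between bottle_a_mid's own z axis and vertical below 0.08 rad and distance of bottle_b_mid from where it was at the start of the episode below 0.02 m and world x of bottle_b_mid above 0.57 m and value of joint thread_a between 1.2 and 3.6 rad and linear speed of bottle_a below 0.02 m/s and value of joint thread_b below 0.15 rad) or (horizontal distance between bottle_b_mid and block_seat below 0.006 m and z of bottle_b_mid in the frame of block_seat below 0.0455 m and angle between bottle_b_mid's own z axis and vertical below 0.08 rad and distance of bottle_a_mid from where it was at the start of the episode below 0.02 m and world x of bottle_a_mid above 0.57 m and value of joint thread_b between 1.2 and 3.6 rad and linear speed of bottle_b below 0.02 m/s and value of joint thread_a below 0.15 rad))); the robot touches nothing.
It fails at once if a cap is wound more than 0.3 rad (17 degrees) tighter than it was found (value of joint any of seal_a, seal_b below -0.3 rad).
It fails at once if a bottle is gripped by its cap while it is not standing in the block ((contact force between the fingers and cap_a above 3 N and (horizontal distance between bottle_a_mid and block_seat above 0.012 m or z of bottle_a_mid in the frame of block_seat above 0.056 m)) or (contact force between the fingers and cap_b above 3 N and (horizontal distance between bottle_b_mid and block_seat above 0.012 m or z of bottle_b_mid in the frame of block_seat above 0.056 m))).
It fails at once if a bottle is tipped by more than 0.5 rad (angle between any of bottle_a_mid, bottle_b_mid's own z axis and vertical above 0.5 rad).
It fails at once if the beaker, the carton, the amber bottle, the timer or the notebook is pushed more than 4 cm (distance of any of beaker, filters, amber, timer, notebook from where it was at the start of the episode above 0.04 m).
It also fails if it takes over 51 s, if anything falls off the work surface, if the arm or the gripper's body presses on something with over 40 N, if the wrist force passes 120 N, or if a joint passes its speed limit or range.

## Robot

A 6-joint arm with a two-finger parallel gripper is mounted at the origin on a cart in front of the work surface, level with it; the furniture and walls round the work are solid. World frame = base frame: x ahead of the robot, y to its left, z up, the work surface at z = 0. Lengths are in m, angles in rad, forces in N, time in s.
With the tool pointing down it reaches from about 0.35 to 0.85 m from the base axis. Payload 8.1 kg.
Tool frame: the origin (TCP) lies on the front face of the gripper's body, between the roots of the fingers; the fingertips stand 73 mm ahead of it and the grasp point (between the pads) lies 54 mm ahead of it (arm.grip_depth is the distance from the TCP to the grasp point, in m); z points along the fingers, x is the direction in which the jaws open and shut, and the axes are right-handed (so a half turn about z gives the same grasp; the last joint's range is limited). The gripper opens to 85 mm and grips with 20 to 120 N. Pads are 22 mm wide; open, the fingers measure 114 mm over their backs; the gripper's body (76 mm by 85 mm) begins 54 mm behind the grasp point. The pads swing forward as they close: fully open they stand 13 mm farther back than shut.
Start: joints at [-1.387, 0.13, 1.488, -0, 1.523, -0.085], TCP at [0.159, -0.578, 0.304] pointing down, gripper open.
Joint ranges: [-2.96, 2.96], [-0.89, 2.26], [0.02, 2.5], [-1.34, 4.48], [0, 2.73], [-2.66, 2.66]. Speed limits (rad/s): [2.39, 2.39, 2.79, 3.14, 3.14, 3.14].

## Interface

Orientations are given as a 3x3 rotation matrix whose columns are the frame's x, y, z axes.
In Python, from workcell import status, eyes, ticket, arm gives the robot as it stands. The module is installed in compiled form; this text tells all that it offers.
- The arm moves only by the tool carry_out, never from a script. Its argument "deltas" is a list that holds one entry, the list of rows, each a list of 5 numbers: the opening, from 0 (shut) to 1 (fully open), then the shift along the tool's x, y, z in mm, then the turn about the tool's z in rad. In form: [[[jaw, dx, dy, dz, twist], ...]]. A call has exactly 5 rows; each row shifts and turns the pose as measured when the row begins, along the tool's axes as they then stand; what a row does not reach is not made up. A row lasts 1/8 s, in which the tool goes at most 62.5 mm and 10.7 degrees, less where a joint would pass 70% of its speed; a pose out of reach is approached as far as the arm can. A call with a gripper value outside its range is refused whole. The fingers move at their own pace and stop on an object; the grip force is fixed at half the most. Time passes only in rows, so rows that do not move let the fingers close, or fill a call up. It gives the time, the measured TCP pose, the force and the opening at its end, in the units of the state.
- status.get_obs(): the state, without advancing time (a new reading comes with each control period).
- eyes.get_image(name): name is "scene" or "side" or "wrist"; returns the picture (400x640x3 uint8, red, green, blue); there is no depth.
- eyes.camera_model(name): a dict with "intrinsics" (3x3 intrinsics, pixels), "rvec" (rotation vector, rad) and "tvec" (3), from world to camera coordinates, as OpenCV has them. Camera axes: x right, y down, z forward; pixel columns grow to the right and rows downward; lengths in m; the calibration is good to about 2 mm. A picture is of the moment at which its call begins: read the wrist's pose just before it. camera_model takes no time and is no camera call; for the wrist camera it gives the pose at the moment of the call.
- ticket.hand_in(): hands the job in, once; it reports no verdict.
The state is a dict: "t": time; "joints": joint angles; "qd": joint speeds; "effort": joint torques, N m; "ee_pos": TCP position; "tool_rot": TCP orientation; "wrist_force": force on the tool from outside, world axes, zero at the start; "ft_torque": the same for the moment, N m; "gripper_width": finger opening in m.
Only numpy, scipy, OpenCV 4.12 (cv2) and the standard library are available. Lean on these libraries where they do the work, as an engineer would, in place of code of your own. Each camera call takes 0.05 s, during which the arm holds its last target.

## Working session

There is one attempt and no reset: what is moved stays moved. The work goes in short steps, Python scripts to look and compute and a tool call to move; the robot and the scene stay as the last step left them, time stands still between calls to the robot, and variables do not carry over. Pictures are saved under pics/ and viewed, and the job is handed in when it is done.

Besides the shell and the picture viewer there is one more tool, called after "Request:" by a JSON object that holds its "api" and its "payload". carry_out: Moves the arm, as the interface text tells. Its arguments: {"type":"object","properties":{"deltas":{"type":"array","items":{"type":"array","items":{"type":"array","items":{"type":"number"}}}}},"required":["deltas"]}

```bash
mkdir -p pics; cat > h.py <<'E'
import numpy as np, cv2
from workcell import status, eyes, ticket, arm
def cam(n):
    m=eyes.camera_model(n); K=np.array(m['intrinsics'],float); R=cv2.Rodrigues(np.array(m['rvec'],float))[0]; t=np.array(m['tvec'],float).ravel()
    return K,R,t
def ray(n,u,v,c=None):
    K,R,t=c or cam(n); d=R.T@np.linalg.inv(K)@np.array([u,v,1.]); return -R.T@t,d
def onz(n,u,v,z,c=None):
    o,d=ray(n,u,v,c); return o+d*(z-o[2])/d[2]
def proj(n,P,c=None):
    K,R,t=c or cam(n); p=K@(R@np.array(P,float)+t); return p[:2]/p[2]
def snap(n,f):
    c=cam(n); im=eyes.get_image(n); cv2.imwrite('pics/'+f,im[:,:,::-1]); return im,c
def st():
    s=status.get_obs(); print({k:np.round(s[k],4).tolist() for k in ['t','joints','ee_pos','tool_rot','wrist_force','ft_torque','gripper_width']}); return s
E
python3 - <<'E'
from h import *
st(); print(arm.grip_depth)
for n in ['scene','side','wrist']:
    snap(n,n+'0.png'); o,d=ray(n,320,200); print(n,o,d)
st()
E
```

```text
{'t': 0.0, 'joints': [-1.3874, 0.1311, 1.4893, -0.0, 1.523, -0.0854], 'ee_pos': [0.1593, -0.578, 0.3029], 'tool_rot': [[0.2656, -0.9641, -0.0003], [-0.9641, -0.2656, 0.0018], [-0.0018, -0.0002, -1.0]], 'wrist_force': [-0.1106, -0.611, -0.314], 'ft_torque': [-0.0235, 0.0223, 0.0008], 'gripper_width': 0.0856}
0.0539
scene [-0.15973451 -0.55393734  1.45648766] [ 0.40204676  0.48111702 -0.77918607]
side [0.51313098 1.75535037 0.79459528] [ 0.04174419 -0.89352701 -0.44716351]
wrist [ 0.23695997 -0.5584003   0.37225785] [-0.29413024 -0.08510895 -0.95200348]
{'t': 0.15, 'joints': [-1.3874, 0.131, 1.489, 0.0, 1.523, -0.0854], 'ee_pos': [0.1593, -0.5781, 0.3031], 'tool_rot': [[0.2656, -0.9641, -0.0003], [-0.9641, -0.2656, 0.0014], [-0.0014, -0.0001, -1.0]], 'wrist_force': [-0.1071, -0.0719, 0.0299], 'ft_torque': [0.0305, -0.0352, -0.0056], 'gripper_width': 0.0854}
```

View pics/scene0.png

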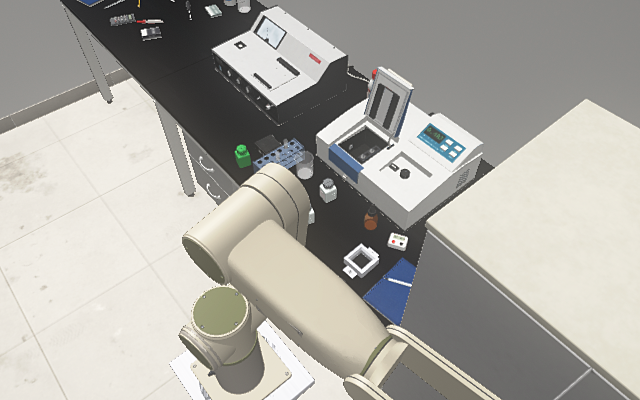

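View pics/side0.png

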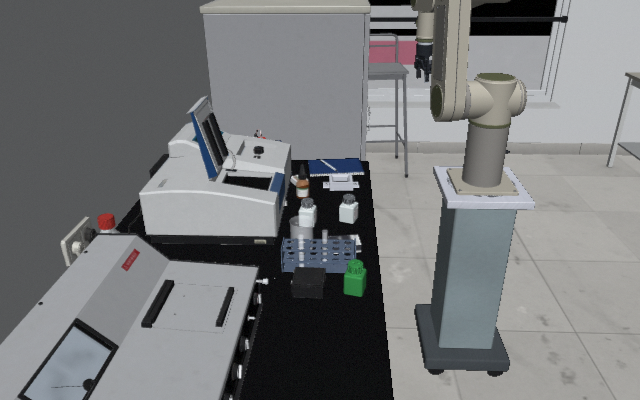

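View pics/wrist0.png

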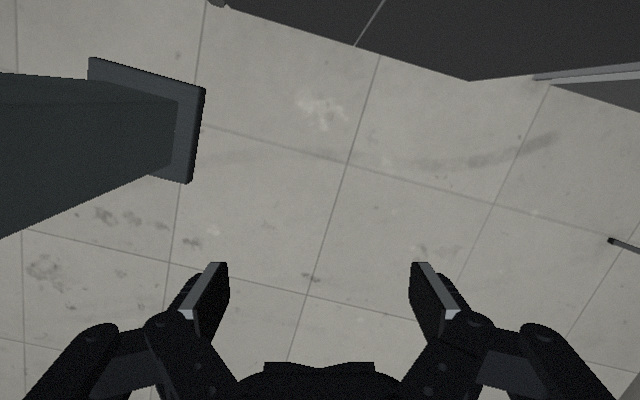

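```bash
python3 - <<'E'
from h import *
a=cv2.imread('pics/scene0.png'); b=cv2.imread('pics/side0.png')
cv2.imwrite('pics/c1.png',cv2.resize(a[140:310,220:420],None,fx=4,fy=4,interpolation=cv2.INTER_CUBIC)[:600])
cv2.imwrite('pics/c2.png',cv2.resize(b[150:300,270:400],None,fx=4,fy=4,interpolation=cv2.INTER_CUBIC))
print('cap front side',onz('side',348,197,.085),'back',onz('side',308,200,.085))
print('back scene',onz('scene',328,181,.085), 'green scene', onz('scene',242,149,.085))
print('block',onz('scene',362,258,.031),onz('side',342,177,.031))
print('notebook',onz('scene',390,295,.014)); print('amber',onz('scene',371,220,.06))
print('bench edge',onz('side',372,162,0),onz('side',385,300,0))
print('cabinet', onz('scene',428,225,.5),onz('side',205,10,.5), proj('scene',[.35,0,0]))
E
```

```text
cap front side [0.49243301 0.31365198 0.085     ] back [0.61663222 0.33859048 0.085     ]
back scene [0.62721411 0.34229394 0.085     ] green scene [0.47968122 0.67757831 0.085     ]
block [0.52356494 0.04430108 0.031     ] [0.51192094 0.03840554 0.031     ]
notebook [ 0.50542958 -0.10903049  0.014     ]
amber [0.63963603 0.12571928 0.06      ]
bench edge [ 3.90368677e-01 -1.85348859e-01  1.11022302e-16] [0.40112624 0.71927098 0.        ]
cabinet [ 0.4812661  -0.18605948  0.5       ] [ 1.23053434 -1.00911967  0.5       ] [331.25169647 301.77424679]
```

View pics/c1.png

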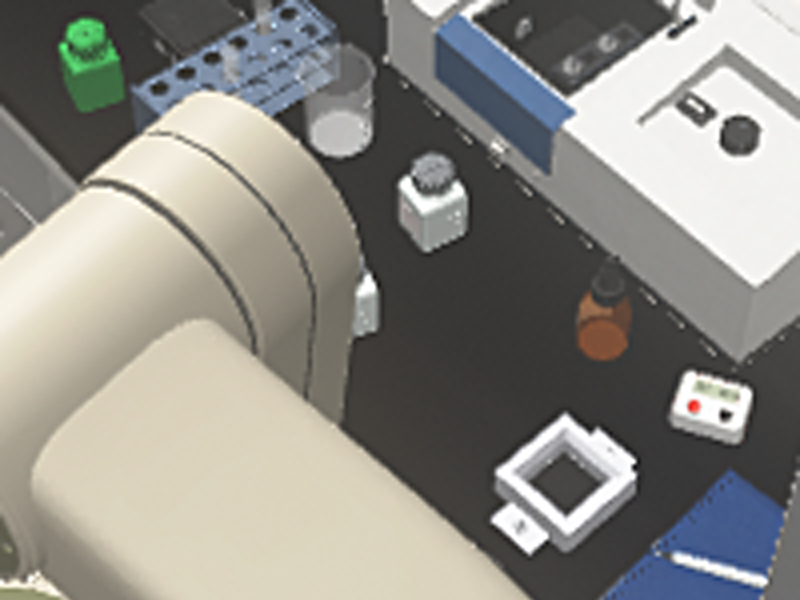

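View pics/c2.png

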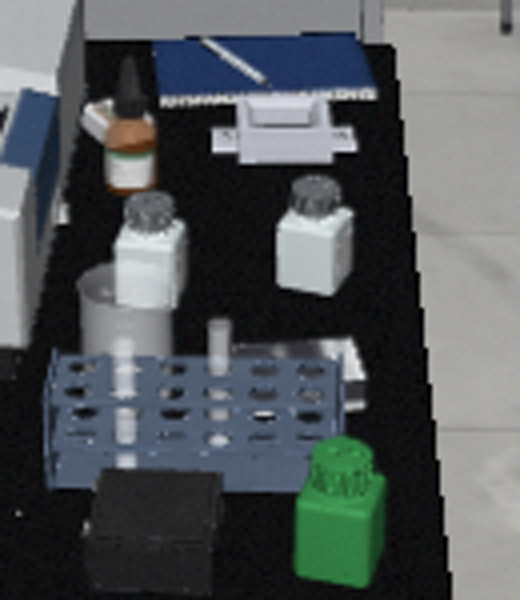

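Candidates: front white bottle, side (348,212), partly hidden in scene at (311,215). Back white bottle, side (308,212) and scene (328,190). Green look-alike, side (355,280). By the description I choose the front white bottle: x ≈ 0.49 against 0.62. I first bring the arm around, retracted so it passes the cabinet.

```bash
cat >> h.py <<'E'
def plan(wps,jaw=1.0):
    """wps: (x,y,z,yaw,nrows); print rounded tool-frame rows"""
    s=status.get_obs(); p=np.array(s['ee_pos']); R=np.array(s['tool_rot']); yaw=np.arctan2(R[1,0],R[0,0]); rows=[]
    print('now',np.round(p,4),'yaw',round(yaw,4),'tilt',np.round(R[:,2],4))
    for x,y,z,w,n in wps:
        P0=p.copy(); y0=yaw
        for i in range(1,n+1):
            q=P0+(np.array([x,y,z])-P0)*i/n; w1=y0+(w-y0)*i/n
            d=q-p; c,s_=np.cos(yaw),np.sin(yaw)
            r=[jaw]+[round(1000*v,1) for v in (c*d[0]+s_*d[1], s_*d[0]-c*d[1], -d[2])]+[round(yaw-w1,3)]
            rows.append(r); p=q; yaw=w1
    for r in rows: print(r)
E
python3 - <<'E'
from h import *
plan([(.26,-.29,.303,-.8,5),(.37,-.03,.303,-.4,5),(.45,.2,.303,0,5)])
E
```

```text
now [ 0.1593 -0.5781  0.3031] yaw -1.302 tilt [-3.0e-04  1.4e-03 -1.0e+00]
[1.0, np.float64(-50.2), np.float64(-34.7), np.float64(0.0), np.float64(-0.1)]
[1.0, np.float64(-46.5), np.float64(-39.6), np.float64(0.0), np.float64(-0.1)]
[1.0, np.float64(-42.3), np.float64(-44.0), np.float64(0.0), np.float64(-0.1)]
[1.0, np.float64(-37.6), np.float64(-48.1), np.float64(0.0), np.float64(-0.1)]
[1.0, np.float64(-32.6), np.float64(-51.6), np.float64(0.0), np.float64(-0.1)]
[1.0, np.float64(-22.0), np.float64(-52.0), np.float64(-0.0), np.float64(-0.08)]
[1.0, np.float64(-17.7), np.float64(-53.6), np.float64(-0.0), np.float64(-0.08)]
[1.0, np.float64(-13.4), np.float64(-54.8), np.float64(-0.0), np.float64(-0.08)]
[1.0, np.float64(-9.0), np.float64(-55.7), np.float64(-0.0), np.float64(-0.08)]
[1.0, np.float64(-4.5), np.float64(-56.3), np.float64(-0.0), np.float64(-0.08)]
[1.0, np.float64(-3.2), np.float64(-48.6), np.float64(-0.0), np.float64(-0.08)]
[1.0, np.float64(0.7), np.float64(-48.7), np.float64(-0.0), np.float64(-0.08)]
[1.0, np.float64(4.6), np.float64(-48.5), np.float64(-0.0), np.float64(-0.08)]
[1.0, np.float64(8.5), np.float64(-48.0), np.float64(-0.0), np.float64(-0.08)]
[1.0, np.float64(12.3), np.float64(-47.1), np.float64(-0.0), np.float64(-0.08)]
```

Request:
{"api": "carry_out", "payload": {"deltas": [[[1,-50,-35,0,-0.1],[1,-46,-40,0,-0.1],[1,-42,-44,0,-0.1],[1,-38,-48,0,-0.1],[1,-33,-52,0,-0.1]]]}}

```text
t: 0.78
ee_pos: [0.2598, -0.2851, 0.2996]
tool_rot: [[0.702, -0.712, -0.002], [-0.712, -0.702, 0.008], [-0.007, -0.005, -1.0]]
wrist_force: [1.0, 0.1, 0.6]
gripper_width: 0.0854
```

Request:
{"api": "carry_out", "payload": {"deltas": [[[1,-22,-52,0,-0.08],[1,-18,-54,0,-0.08],[1,-13,-55,0,-0.08],[1,-9,-56,0,-0.08],[1,-4,-56,0,-0.08]]]}}

```text
t: 1.4
ee_pos: [0.3685, -0.0145, 0.3015]
tool_rot: [[0.928, -0.372, 0.002], [-0.372, -0.928, 0.007], [-0.0, -0.007, -1.0]]
wrist_force: [0.7, -0.1, 0.7]
gripper_width: 0.0853
```

```bash
python3 - <<'E'
from h import *
plan([(.47,.19,.32,0,5)])
E
```

```text
now [ 0.3685 -0.0145  0.3015] yaw -0.3813 tilt [ 0.0024  0.0066 -1.    ]
[1.0, np.float64(3.6), np.float64(-45.5), np.float64(-3.7), np.float64(-0.076)]
[1.0, np.float64(7.1), np.float64(-45.1), np.float64(-3.7), np.float64(-0.076)]
[1.0, np.float64(10.5), np.float64(-44.4), np.float64(-3.7), np.float64(-0.076)]
[1.0, np.float64(13.8), np.float64(-43.5), np.float64(-3.7), np.float64(-0.076)]
[1.0, np.float64(17.1), np.float64(-42.3), np.float64(-3.7), np.float64(-0.076)]
```

Request:
{"api": "carry_out", "payload": {"deltas": [[[1,4,-45,-4,-0.08],[1,7,-45,-4,-0.08],[1,10,-44,-4,-0.08],[1,14,-43,-4,-0.08],[1,17,-42,-4,-0.07]]]}}

```text
t: 2.02
ee_pos: [0.4676, 0.1986, 0.3227]
tool_rot: [[1.0, 0.026, 0.003], [0.026, -1.0, 0.006], [0.003, -0.006, -1.0]]
wrist_force: [0.3, -0.8, 0.3]
gripper_width: 0.0854
```

```bash
python3 - <<'E'
from h import *
im,c=snap('wrist','w1.png'); snap('scene','s1.png'); st()
np.save('w1c.npy',np.array([c[0],c[1],np.tile(c[2],(3,1))]))
for P in [(.4924,.3136,.085),(.62,.34,.085),(.52,.04,.031)]: print(proj('wrist',P,c))
E
```

```text
{'t': 2.125, 'joints': [0.3001, -0.129, 1.7143, 0.0063, 1.5521, 0.2719], 'ee_pos': [0.4679, 0.2003, 0.3223], 'tool_rot': [[0.9996, 0.028, 0.0021], [0.028, -0.9996, 0.0073], [0.0023, -0.0072, -1.0]], 'wrist_force': [-0.739, -0.5892, 1.0354], 'ft_torque': [-0.0372, 0.0379, -0.007], 'gripper_width': 0.0851}
[348.64208295  58.43703784]
[495.65553175  29.66490556]
[354.18266515 288.46385446]
```

View pics/w1.png

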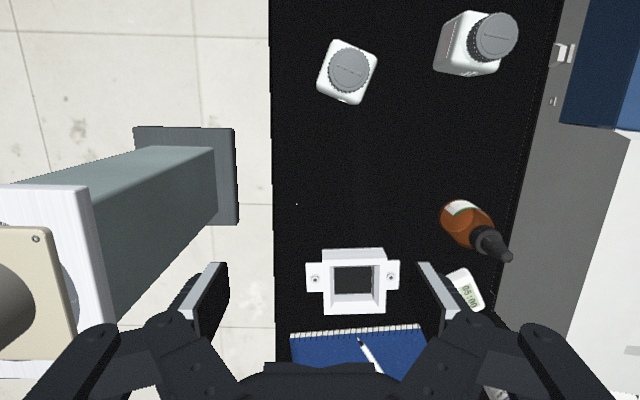

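View pics/s1.png

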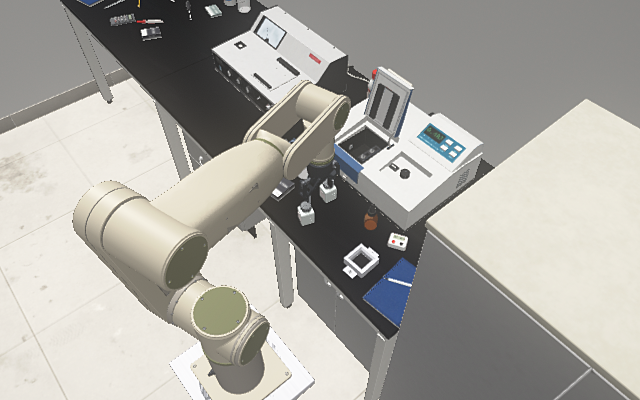

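The wrist view shows the front bottle at (347,72), turned about 20°. The back bottle is at (478,42) and the block pocket at (352,281). I now measure these by contours.

```bash
cat > m.py <<'E'
from h import *
im=cv2.imread('pics/w1.png'); A=np.load('w1c.npy'); c=(A[0],A[1],A[2][0])
hsv=cv2.cvtColor(im,cv2.COLOR_BGR2HSV)
roi=im[25:120,300:395]; g=cv2.cvtColor(roi,cv2.COLOR_BGR2GRAY)
m=(g>60).astype(np.uint8); n,l,s,ce=cv2.connectedComponentsWithStats(m); k=1+np.argmax(s[1:,4]); cn=max(cv2.findContours((l==k).astype(np.uint8),0,1)[0],key=cv2.contourArea)
print('bottle area',s[k],cv2.minAreaRect(cn+np.array([300,25])))
white=(g>185).astype(np.uint8)
ap=cv2.approxPolyDP(cv2.convexHull(cn),4,True).reshape(-1,2)+np.array([300,25]); print(ap.tolist())
# shoulder-plane corners
for q in ap: print(q,onz('w',*q,.06,c).round(4),onz('w',*q,0,c).round(4))
cap=((g>80)&(g<185)).astype(np.uint8); cap=cv2.morphologyEx(cap,cv2.MORPH_OPEN,np.ones((5,5)))
cc=max(cv2.findContours(cap,0,1)[0],key=cv2.contourArea)+np.array([300,25]); e=cv2.minEnclosingCircle(cc); print('cap',e, cv2.fitEllipse(cc),onz('w',*e[0],.085,c))
# block
x0,y0=290,235; r=cv2.cvtColor(im[y0:330,x0:415],cv2.COLOR_BGR2GRAY)
cs,h=cv2.findContours((r>100).astype(np.uint8),cv2.RETR_CCOMP,1)
for q in cs:
    if cv2.contourArea(q)>400:
        b=cv2.minAreaRect(q+np.array([x0,y0])); print('block',cv2.contourArea(q),b, onz('w',*b[0],.006,c),onz('w',*b[0],.031,c))
big=cv2.resize(im[230:330,290:415],None,fx=5,fy=5,interpolation=cv2.INTER_CUBIC); cv2.imwrite('pics/b1.png',big)
cv2.imwrite('pics/b2.png',cv2.resize(im[25:120,300:395],None,fx=5,fy=5,interpolation=cv2.INTER_CUBIC))
E
python3 m.py
```

```text
bottle area [  16   14   62   66 2771] ((345.22186279296875, 72.03254699707031), (51.346832275390625, 56.459754943847656), 22.380136489868164)
[[333, 39], [377, 59], [357, 104], [316, 88]]
[333  39] [0.4788 0.3331 0.06  ] [0.4812 0.3432 0.    ]
[377  59] [0.5222 0.3168 0.06  ] [0.5325 0.3239 0.    ]
[357 104] [0.5054 0.2746 0.06  ] [0.5127 0.2741 0.    ]
[316  88] [0.4635 0.2888 0.06  ] [0.4633 0.2909 0.    ]
cap ((348.2656555175781, 69.68937683105469), 22.425479888916016) ((348.4798889160156, 69.617919921875), (40.05166244506836, 43.78911590576172), 4.304741859436035) [0.4925725  0.30426281 0.085     ]
block 4961.0 ((352.4765930175781, 280.72796630859375), (66.30290222167969, 94.259765625), 88.26429748535156) [0.5206172  0.03614169 0.006     ] [0.51703131 0.0517389  0.031     ]
block 1068.0 ((353.6609802246094, 279.65118408203125), (28.39238929748535, 41.2611083984375), 88.21009063720703) [0.52218615 0.0379173  0.006     ] [0.51849874 0.05339961 0.031     ]
```

View pics/b1.png

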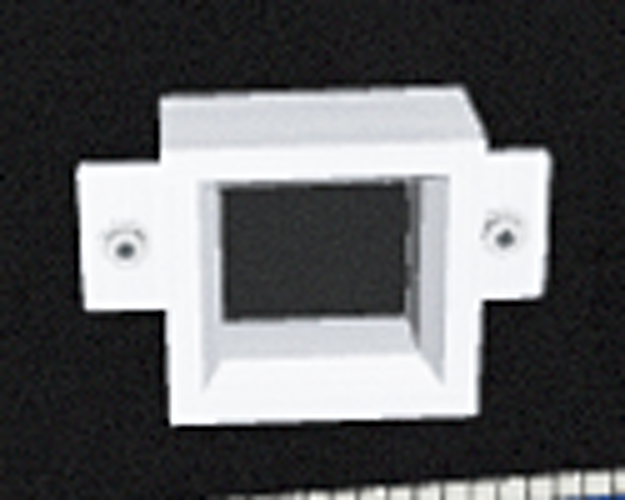

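View pics/b2.png

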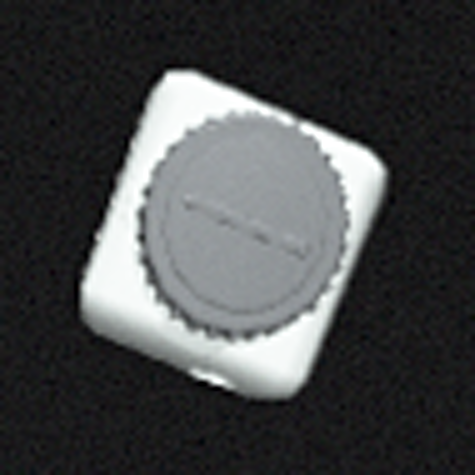

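```bash
python3 - <<'E'
from h import *
A=np.load('w1c.npy'); c=(A[0],A[1],A[2][0])
f=lambda u,v,z: onz('w',290+u/5,230+v/5,z,c)
T=np.array([f(*q,.031) for q in [(164,152),(487,143),(480,413),(170,425)]]); print(T.round(4),T.mean(0)); 
print([np.linalg.norm(T[i]-T[i-1]).round(4) for i in range(4)])
S=[f(125,247,.01),f(505,237,.01)]; print(S,(S[0]+S[1])/2, np.arctan2(*(S[1]-S[0])[[1,0]]))
I=np.array([f(*q,.031) for q in [(200,180),(450,175),(445,385),(207,388)]]);print(I.round(4),I.mean(0))
im=cv2.imread('pics/s1.png'); cv2.imwrite('pics/b3.png',cv2.resize(im[235:290,330:395],None,fx=9,fy=9,interpolation=cv2.INTER_CUBIC))
plan([(.492,.30,.26,-.35,5)])
E
```

```text
[[ 0.4769  0.0809  0.031 ]
 [ 0.5602  0.0854  0.031 ]
 [ 0.566   0.0028  0.031 ]
 [ 0.4811 -0.003   0.031 ]] [0.52103178 0.04152101 0.031     ]
[np.float64(0.084), np.float64(0.0833), np.float64(0.0828), np.float64(0.0851)]
[array([0.46762905, 0.03955697, 0.01      ]), array([0.57342139, 0.04517147, 0.01      ])] [0.52052522 0.04236422 0.01      ] 0.05302123412986828
[[0.4865 0.0729 0.031 ]
 [0.5514 0.0759 0.031 ]
 [0.5556 0.0116 0.031 ]
 [0.4908 0.0092 0.031 ]] [0.52107552 0.04243219 0.031     ]
now [0.4679 0.2003 0.3223] yaw 0.028 tilt [ 0.0021  0.0073 -1.    ]
[1.0, np.float64(5.4), np.float64(-19.8), np.float64(12.5), np.float64(0.076)]
[1.0, np.float64(3.9), np.float64(-20.1), np.float64(12.5), np.float64(0.076)]
[1.0, np.float64(2.3), np.float64(-20.4), np.float64(12.5), np.float64(0.076)]
[1.0, np.float64(0.8), np.float64(-20.5), np.float64(12.5), np.float64(0.076)]
[1.0, np.float64(-0.8), np.float64(-20.5), np.float64(12.5), np.float64(0.076)]
```

View pics/b3.png

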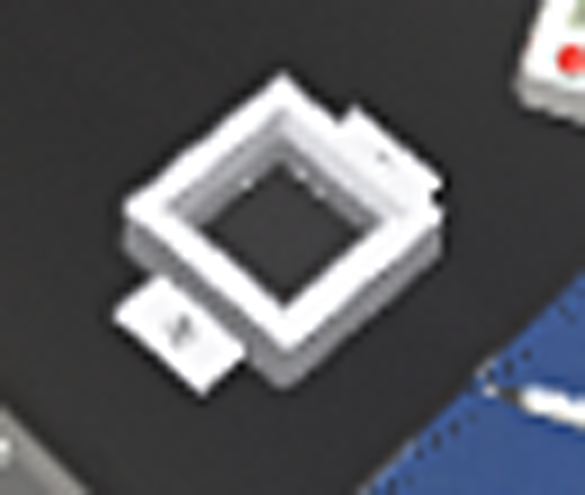

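Request:
{"api": "carry_out", "payload": {"deltas": [[[1,5,-20,14,0.07],[1,4,-21,14,0.07],[1,2,-21,14,0.08],[1,1,-21,14,0.08],[1,-1,-21,14,0.08]]]}}

```text
t: 2.75
ee_pos: [0.4922, 0.3033, 0.2511]
tool_rot: [[0.933, -0.359, 0.002], [-0.359, -0.933, 0.005], [0.0, -0.006, -1.0]]
wrist_force: [0.4, 0.7, 1.8]
gripper_width: 0.0853
```

```bash
python3 - <<'E'
from h import *
plan([(.4925,.3035,.20,-.35,5),(.4925,.3035,.103,-.35,5)])
E
```

```text
now [0.4922 0.3033 0.2511] yaw -0.3673 tilt [ 0.0021  0.0052 -1.    ]
[1.0, np.float64(0.0), np.float64(-0.1), np.float64(10.2), np.float64(-0.003)]
[1.0, np.float64(0.0), np.float64(-0.1), np.float64(10.2), np.float64(-0.003)]
[1.0, np.float64(0.0), np.float64(-0.1), np.float64(10.2), np.float64(-0.003)]
[1.0, np.float64(0.0), np.float64(-0.1), np.float64(10.2), np.float64(-0.003)]
[1.0, np.float64(0.0), np.float64(-0.1), np.float64(10.2), np.float64(-0.003)]
[1.0, np.float64(0.0), np.float64(-0.0), np.float64(19.4), np.float64(0.0)]
[1.0, np.float64(0.0), np.float64(-0.0), np.float64(19.4), np.float64(0.0)]
[1.0, np.float64(0.0), np.float64(-0.0), np.float64(19.4), np.float64(0.0)]
[1.0, np.float64(0.0), np.float64(-0.0), np.float64(19.4), np.float64(0.0)]
[1.0, np.float64(0.0), np.float64(-0.0), np.float64(19.4), np.float64(0.0)]
```

Request:
{"api": "carry_out", "payload": {"deltas": [[[1,0,0,18,-0.01],[1,0,0,18,0],[1,0,0,18,0],[1,0,0,14,0],[1,0,0,5,0]]]}}

```text
t: 3.38
ee_pos: [0.491, 0.3007, 0.1718]
tool_rot: [[0.938, -0.347, -0.001], [-0.347, -0.938, 0.003], [-0.002, -0.002, -1.0]]
wrist_force: [0.0, 0.3, -0.2]
gripper_width: 0.0851
```

```bash
python3 - <<'E'
from h import *
st()
ims=[]
for n,(y0,x0) in [('scene',(150,240)),('side',(120,270))]:
    im=eyes.get_image(n)[y0:y0+130,x0:x0+130]; ims.append(cv2.resize(im,(400,400),interpolation=cv2.INTER_CUBIC))
im,c=snap('wrist','w2.png')
cv2.imwrite('pics/d1.png',np.hstack(ims)[:,:,::-1])
E
```

```text
{'t': 3.375, 'joints': [0.459, 0.1664, 1.6961, 0.003, 1.2791, 0.8125], 'ee_pos': [0.491, 0.3007, 0.1718], 'tool_rot': [[0.9378, -0.347, -0.0013], [-0.347, -0.9378, 0.0026], [-0.0021, -0.002, -1.0]], 'wrist_force': [0.0149, 0.3129, -0.2037], 'ft_torque': [-0.0191, -0.0462, -0.0211], 'gripper_width': 0.0851}
```

View pics/d1.png

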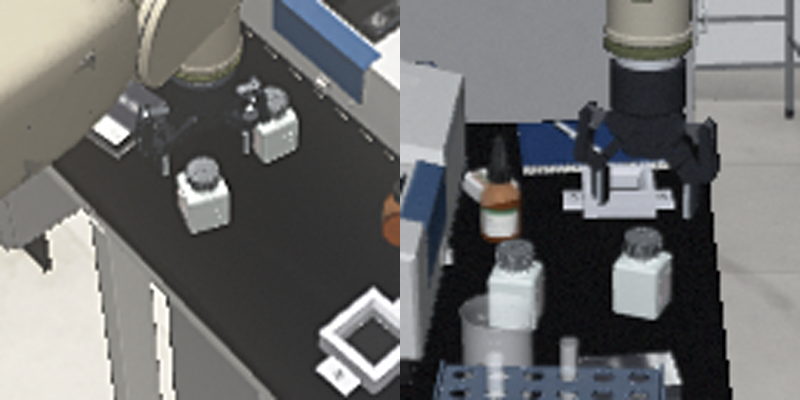

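View pics/w2.png

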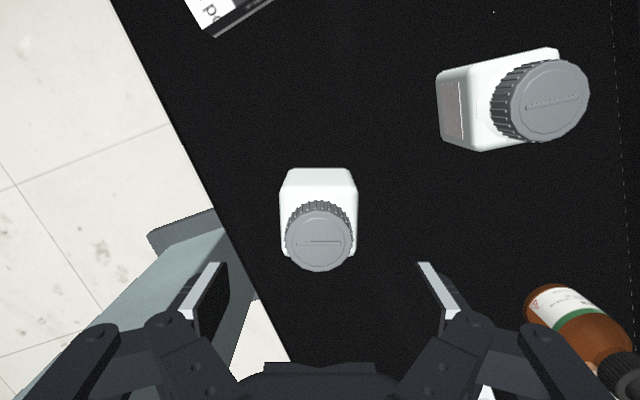

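```bash
python3 - <<'E'
from h import *
c=cam('wrist')
for q in [(319,239,.085)]: print(onz('w',*q,c=c))
im=cv2.imread('pics/w2.png'); g=cv2.cvtColor(im,6)
r=g[150:280,270:370]; cap=((r>70)&(r<185)).astype(np.uint8); cap=cv2.morphologyEx(cap,cv2.MORPH_OPEN,np.ones((5,5)))
cc=max(cv2.findContours(cap,0,1)[0],key=cv2.contourArea)+np.array([270,150]); print(cv2.boundingRect(cc))
for q in [(294,168),(347,168),(280,190),(357,190),(284,255),(356,252)]: print(q,onz('w',*q,.06,c).round(4),onz('w',*q,.0,c).round(4))
s=status.get_obs();R=np.array(s['tool_rot']);p=np.array(s['ee_pos'])
for P in [(.4925,.304,.085),(.4925,.304,.06)]: print(proj('w',P,c), (R.T@(np.array(P)-p)).round(4))
print(proj('w',p+R[:,2]*.054,c),proj('w',p+R[:,2]*.073,c))
E
```

```text
[0.49432542 0.30650157 0.085     ]
(285, 201, 68, 71)
(294, 168) [0.4924 0.3439 0.06  ] [0.4836 0.3337 0.    ]
(347, 168) [0.5219 0.333  0.06  ] [0.5227 0.3192 0.    ]
(280, 190) [0.4795 0.3343 0.06  ] [0.4663 0.3209 0.    ]
(357, 190) [0.5232 0.3181 0.06  ] [0.5244 0.2994 0.    ]
(284, 255) [0.4651 0.2929 0.06  ] [0.4472 0.2659 0.    ]
(356, 252) [0.5096 0.2787 0.06  ] [0.5064 0.247  0.    ]
[317.47523678 243.9176223 ] [-0.     -0.0026  0.0882]
[317.60126541 226.528217  ] [ 0.     -0.0026  0.1132]
[317.33451136 282.57866398] [317.43134448 261.80017275]
```

Request:
{"api": "carry_out", "payload": {"deltas": [[[1,1,-4,16,0],[1,0,-1,16,0],[1,0,0,16,0],[1,0,0,14,0],[1,0,0,5,0]]]}}

```text
t: 4.15
ee_pos: [0.4951, 0.3066, 0.1026]
tool_rot: [[0.938, -0.347, 0.002], [-0.347, -0.938, 0.004], [0.0, -0.005, -1.0]]
wrist_force: [-0.1, 0.4, 0.3]
gripper_width: 0.0854
```

Request:
{"api": "carry_out", "payload": {"deltas": [[[0,0,0,0,0],[0,0,0,0,0],[0,0,0,0,0],[0,0,0,0,0],[0,0,0,0,0]]]}}

```text
t: 4.78
ee_pos: [0.4955, 0.3069, 0.1034]
tool_rot: [[0.938, -0.347, 0.003], [-0.347, -0.938, 0.005], [0.001, -0.006, -1.0]]
wrist_force: [-0.9, 0.6, -1.6]
gripper_width: 0.0491
```

```bash
python3 - <<'E'
from h import *
st()
ims=[]
for n,(y0,x0) in [('scene',(150,240)),('side',(140,270))]:
    im=eyes.get_image(n)[y0:y0+130,x0:x0+130]; ims.append(cv2.resize(im,(400,400),interpolation=cv2.INTER_CUBIC))
cv2.imwrite('pics/d2.png',np.hstack(ims)[:,:,::-1])
E
```

```text
{'t': 4.775, 'joints': [0.465, 0.266, 1.718, 0.0033, 1.1529, 0.8176], 'ee_pos': [0.4955, 0.3069, 0.1034], 'tool_rot': [[0.938, -0.3466, 0.0029], [-0.3466, -0.938, 0.0048], [0.001, -0.0055, -1.0]], 'wrist_force': [-0.8634, 0.5501, -1.6155], 'ft_torque': [0.0239, 0.0117, -0.0304], 'gripper_width': 0.0491}
```

View pics/d2.png

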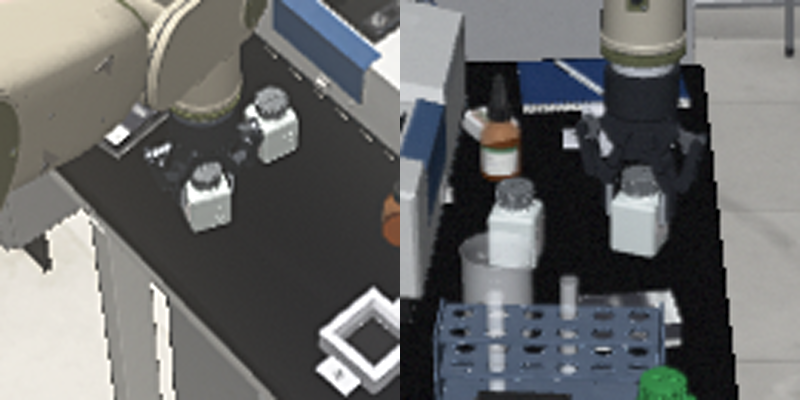

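Width 49.1 mm agrees with the 50 mm body. I lift it.

Request:
{"api": "carry_out", "payload": {"deltas": [[[0,0,0,-8,0],[0,0,0,-15,0],[0,0,0,-15,0],[0,0,0,-15,0],[0,0,0,-8,0]]]}}

```text
t: 5.5
ee_pos: [0.4956, 0.3067, 0.1694]
tool_rot: [[0.938, -0.347, 0.004], [-0.347, -0.938, 0.005], [0.002, -0.006, -1.0]]
wrist_force: [0.4, 0.5, -2.1]
gripper_width: 0.0489
```

```bash
python3 - <<'E'
from h import *
st(); im,c=snap('wrist','w3.png')
plan([(.5208,.0421,.165,.055,10)],0)
E
```

```text
{'t': 5.5, 'joints': [0.4647, 0.1826, 1.6824, 0.0032, 1.2709, 0.8177], 'ee_pos': [0.4956, 0.3067, 0.1694], 'tool_rot': [[0.938, -0.3466, 0.0037], [-0.3466, -0.938, 0.0053], [0.0017, -0.0062, -1.0]], 'wrist_force': [0.3932, 0.5269, -2.111], 'ft_torque': [0.0068, 0.0078, -0.042], 'gripper_width': 0.0489}
now [0.496  0.3069 0.1704] yaw -0.3539 tilt [ 0.0048  0.0058 -1.    ]
[0, np.float64(11.5), np.float64(24.0), np.float64(0.5), np.float64(-0.041)]
[0, np.float64(10.5), np.float64(24.4), np.float64(0.5), np.float64(-0.041)]
[0, np.float64(9.5), np.float64(24.8), np.float64(0.5), np.float64(-0.041)]
[0, np.float64(8.5), np.float64(25.2), np.float64(0.5), np.float64(-0.041)]
[0, np.float64(7.4), np.float64(25.5), np.float64(0.5), np.float64(-0.041)]
[0, np.float64(6.4), np.float64(25.8), np.float64(0.5), np.float64(-0.041)]
[0, np.float64(5.3), np.float64(26.1), np.float64(0.5), np.float64(-0.041)]
[0, np.float64(4.3), np.float64(26.2), np.float64(0.5), np.float64(-0.041)]
[0, np.float64(3.2), np.float64(26.4), np.float64(0.5), np.float64(-0.041)]
[0, np.float64(2.1), np.float64(26.5), np.float64(0.5), np.float64(-0.041)]
```

View pics/w3.png

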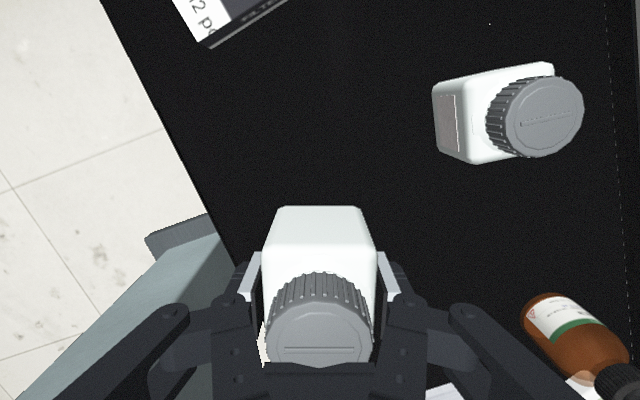

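```bash
python3 - <<'E'
from h import *
s=status.get_obs();R=np.array(s['tool_rot']);p=np.array(s['ee_pos']); c=cam('w' and 'wrist')
def tool(u,v,d):
    o,r=ray('w',u,v,c); o=R.T@(o-p); r=R.T@r; return (o+r*(d-o[2])/r[2]).round(4)
for q in [(264,256,.0434),(377,256,.0434),(282,207,.1034),(363,207,.1034),(319,348,.0184),(268,345,.019),(373,345,.019)]: print(q,tool(*q))
E
```

```text
(264, 256, 0.0434) [-0.0214 -0.0191  0.0434]
(377, 256, 0.0434) [ 0.024  -0.0191  0.0434]
(282, 207, 0.1034) [-0.0207 -0.019   0.1034]
(363, 207, 0.1034) [ 0.0265 -0.019   0.1034]
(319, 348, 0.0184) [0.0007 0.0034 0.0184]
(268, 345, 0.019) [-0.0171  0.0026  0.019 ]
(373, 345, 0.019) [0.0195 0.0027 0.019 ]
```

Request:
{"api": "carry_out", "payload": {"deltas": [[[0,12,24,0,-0.04],[0,10,24,0,-0.04],[0,10,24,0,-0.04],[0,8,25,0,-0.04],[0,7,25,0,-0.04]]]}}

```text
t: 6.18
ee_pos: [0.5084, 0.1746, 0.17]
tool_rot: [[0.99, -0.144, 0.005], [-0.144, -0.99, 0.007], [0.004, -0.007, -1.0]]
wrist_force: [0.4, 0.4, -1.7]
gripper_width: 0.049
```

```bash
python3 - <<'E'
from h import *
plan([(.5197,.046,.165,.055,5)],0)
E
```

```text
now [0.5084 0.1746 0.17  ] yaw -0.1443 tilt [ 0.0054  0.0065 -1.    ]
[0, np.float64(5.9), np.float64(25.1), np.float64(1.0), np.float64(-0.04)]
[0, np.float64(4.9), np.float64(25.3), np.float64(1.0), np.float64(-0.04)]
[0, np.float64(3.9), np.float64(25.5), np.float64(1.0), np.float64(-0.04)]
[0, np.float64(2.9), np.float64(25.7), np.float64(1.0), np.float64(-0.04)]
[0, np.float64(1.9), np.float64(25.8), np.float64(1.0), np.float64(-0.04)]
```

Request:
{"api": "carry_out", "payload": {"deltas": [[[0,6,25,1,-0.04],[0,5,25,1,-0.04],[0,4,25,1,-0.04],[0,3,26,1,-0.04],[0,2,22,1,-0.04]]]}}

```text
t: 6.8
ee_pos: [0.5198, 0.046, 0.1636]
tool_rot: [[0.998, 0.062, 0.004], [0.062, -0.998, 0.006], [0.005, -0.006, -1.0]]
wrist_force: [-1.2, -0.1, -2.0]
gripper_width: 0.0488
```

```bash
python3 - <<'E'
from h import *
st(); im,c=snap('wrist','w4.png')
ims=[]
for n,(y0,x0) in [('scene',(180,300)),('side',(100,280))]:
    q=eyes.get_image(n)[y0:y0+110,x0:x0+110]; ims.append(cv2.resize(q,(400,400),interpolation=cv2.INTER_CUBIC))
cv2.imwrite('pics/d3.png',np.hstack(ims)[:,:,::-1])
for dz in (.031,.01,0):
  for u in (-.042,.042):
    y=.055;P=np.array([.5208+np.cos(y)*u-np.sin(y)*.042,.0421+np.sin(y)*u+np.cos(y)*.042,dz]); print(dz,u,proj('wrist',P,c).round(1))
plan([(.5197,.046,.165,.055,5)],0)
E
```

```text
{'t': 6.8, 'joints': [-0.0137, 0.031, 1.8573, 0.0067, 1.2492, -0.0781], 'ee_pos': [0.5198, 0.046, 0.1636], 'tool_rot': [[0.9981, 0.0622, 0.0042], [0.0622, -0.998, 0.0063], [0.0046, -0.0061, -1.0]], 'wrist_force': [-1.2055, -0.1164, -2.0046], 'ft_torque': [-0.0017, 0.0126, -0.0038], 'gripper_width': 0.0488}
0.031 -0.042 [255.  165.2]
0.031 0.042 [383.5 165.9]
0.01 -0.042 [260.5 159.4]
0.01 0.042 [377.6 160.1]
0 -0.042 [262.8 157. ]
0 0.042 [375.1 157.7]
now [0.5198 0.0462 0.1635] yaw 0.059 tilt [ 0.004   0.0065 -1.    ]
[0, np.float64(-0.0), np.float64(0.0), np.float64(-0.3), np.float64(0.001)]
[0, np.float64(-0.0), np.float64(0.0), np.float64(-0.3), np.float64(0.001)]
[0, np.float64(-0.0), np.float64(0.0), np.float64(-0.3), np.float64(0.001)]
[0, np.float64(-0.0), np.float64(0.0), np.float64(-0.3), np.float64(0.001)]
[0, np.float64(-0.0), np.float64(0.0), np.float64(-0.3), np.float64(0.001)]
```

View pics/w4.png

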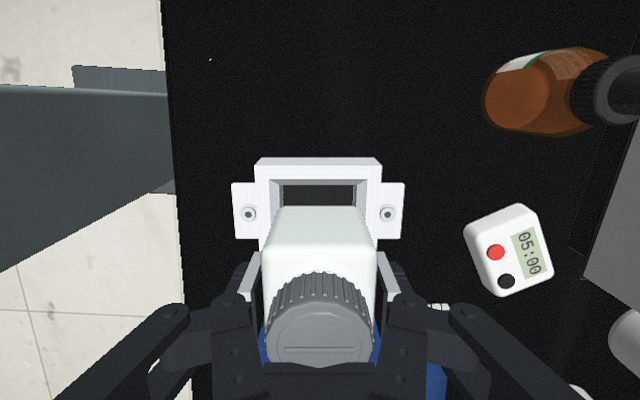

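View pics/d3.png

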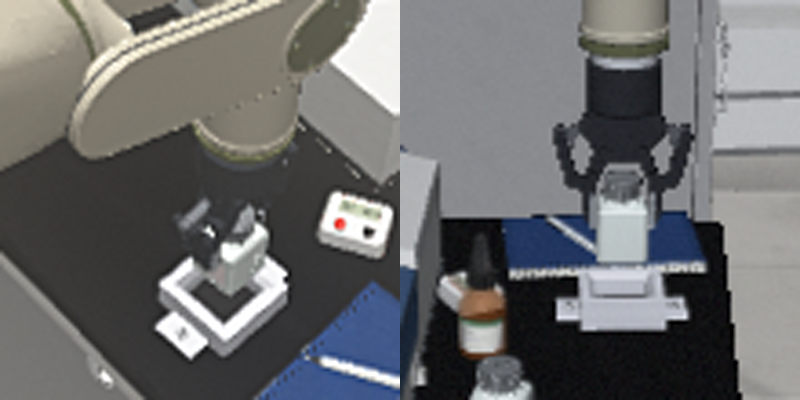

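Request:
{"api": "carry_out", "payload": {"deltas": [[[0,-1,0,8,0],[0,0,0,8,0],[0,0,0,7,0],[0,0,0,6,0],[0,0,0,4,0]]]}}

```text
t: 7.58
ee_pos: [0.5184, 0.0486, 0.128]
tool_rot: [[0.998, 0.06, 0.003], [0.06, -0.998, 0.007], [0.004, -0.007, -1.0]]
wrist_force: [-1.4, -7.7, 11.4]
gripper_width: 0.0492
```

Request:
{"api": "carry_out", "payload": {"deltas": [[[0,1,2,0,0],[0,0.5,1,1,0],[0,0,0.5,3,0],[0,0,0,4,0],[0,0,0,4,0]]]}}

```text
t: 8.2
ee_pos: [0.5205, 0.0452, 0.1153]
tool_rot: [[0.998, 0.06, 0.004], [0.06, -0.998, 0.007], [0.004, -0.007, -1.0]]
wrist_force: [-0.5, 0.2, -1.1]
gripper_width: 0.0491
```

In the pocket, with forces near zero. On to the floor, about 6 mm further.

Request:
{"api": "carry_out", "payload": {"deltas": [[[0,0,0,2,0],[0,0,0,2,0],[0,0,0,2,0],[0,0,0,1,0],[0,0,0,1,0]]]}}

```text
t: 8.82
ee_pos: [0.5204, 0.0454, 0.1085]
tool_rot: [[0.998, 0.06, 0.002], [0.06, -0.998, 0.007], [0.003, -0.007, -1.0]]
wrist_force: [-6.0, -0.4, 10.1]
gripper_width: 0.0492
```

Request:
{"api": "carry_out", "payload": {"deltas": [[[1,0,0,0,0],[1,0,0,0,0],[1,0,0,0,0],[1,0,0,0,0],[1,0,0,-2,0]]]}}

```text
t: 9.45
ee_pos: [0.521, 0.0454, 0.111]
tool_rot: [[0.998, 0.06, 0.004], [0.06, -0.998, 0.007], [0.004, -0.007, -1.0]]
wrist_force: [-0.6, 0.1, -0.3]
gripper_width: 0.0857
```

```bash
python3 - <<'E'
from h import *
st(); im,c=snap('wrist','w5.png')
ims=[]
for n,(y0,x0) in [('scene',(200,310)),('side',(130,300))]:
    q=eyes.get_image(n)[y0:y0+80,x0:x0+80]; ims.append(cv2.resize(q,(400,400),interpolation=cv2.INTER_CUBIC))
cv2.imwrite('pics/d4.png',np.hstack(ims)[:,:,::-1])
E
```

```text
{'t': 9.45, 'joints': [-0.015, 0.1058, 1.885, 0.0077, 1.1469, -0.0786], 'ee_pos': [0.521, 0.0454, 0.111], 'tool_rot': [[0.9982, 0.0604, 0.004], [0.0603, -0.9982, 0.0069], [0.0044, -0.0067, -1.0]], 'wrist_force': [-0.5814, 0.0944, -0.2706], 'ft_torque': [-0.0034, 0.0201, 0.0319], 'gripper_width': 0.0857}
```

View pics/w5.png

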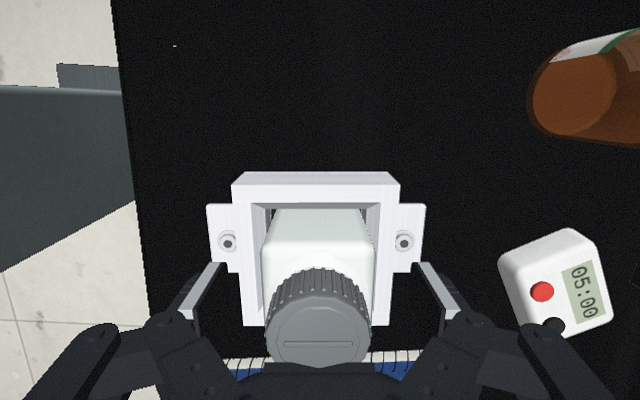

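View pics/d4.png

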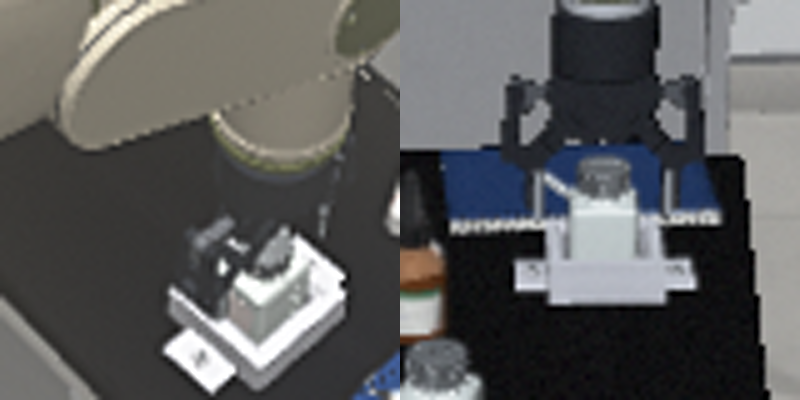

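```bash
python3 - <<'E'
from h import *
s=status.get_obs();R=np.array(s['tool_rot']);p=np.array(s['ee_pos']); c=cam('wrist')
for w in (.043,.0245):
  for y in (-.011,.011):
    for d in (.055,.06,.065,.07,.075,.08): print(w,y,d,proj('w',p+R@np.array([-w,y,d]),c).round(1))
im=cv2.imread('pics/w4.png'); im2=cv2.imread('pics/w5.png')
cv2.imwrite('pics/e.png',np.hstack([cv2.resize(q[240:330,170:270],None,fx=4,fy=4,interpolation=2) for q in (im,im2)]))
E
```

```text
0.043 -0.011 0.055 [222.2 259.6]
0.043 -0.011 0.06 [225.3 254.3]
0.043 -0.011 0.065 [228.3 249.3]
0.043 -0.011 0.07 [231.1 244.6]
0.043 -0.011 0.075 [233.7 240.2]
0.043 -0.011 0.08 [236.2 236.1]
0.043 0.011 0.055 [226.8 301.6]
0.043 0.011 0.06 [229.6 295.2]
0.043 0.011 0.065 [232.3 289.2]
0.043 0.011 0.07 [234.9 283.6]
0.043 0.011 0.075 [237.3 278.2]
0.043 0.011 0.08 [239.5 273.2]
0.0245 -0.011 0.055 [263.8 259.5]
0.0245 -0.011 0.06 [265.6 254.2]
0.0245 -0.011 0.065 [267.3 249.3]
0.0245 -0.011 0.07 [268.9 244.6]
0.0245 -0.011 0.075 [270.3 240.2]
0.0245 -0.011 0.08 [271.7 236.1]
0.0245 0.011 0.055 [266.4 301.6]
0.0245 0.011 0.06 [268.  295.2]
0.0245 0.011 0.065 [269.6 289.2]
0.0245 0.011 0.07 [271.  283.5]
0.0245 0.011 0.075 [272.4 278.2]
0.0245 0.011 0.08 [273.7 273.2]
```

View pics/e.png

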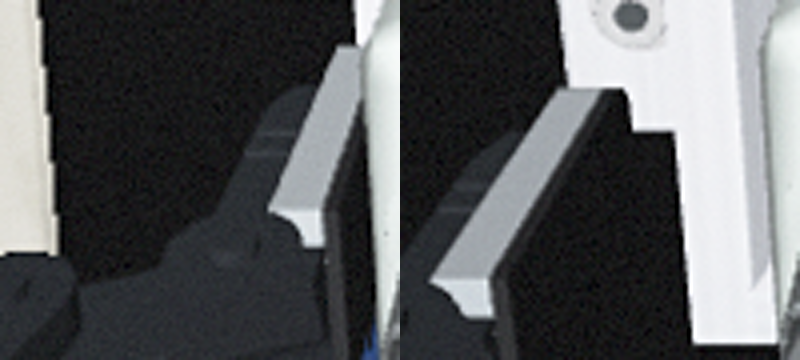

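Request:
{"api": "carry_out", "payload": {"deltas": [[[1,0,0,-6,0],[1,0,0,-8,0],[1,0,0,-8,0],[1,0,0,-6,0],[1,0,0,0,0]]]}}

```text
t: 10.22
ee_pos: [0.5217, 0.0452, 0.1423]
tool_rot: [[0.998, 0.06, 0.006], [0.06, -0.998, 0.007], [0.007, -0.007, -1.0]]
wrist_force: [0.2, -0.7, 0.4]
gripper_width: 0.085
```

```bash
cat > t.py <<'E'
from h import *
import sys
s=st(); R=np.array(s['tool_rot']);p=np.array(s['ee_pos']); im,c=snap('wrist',sys.argv[1])
g=cv2.cvtColor(im[230:400,250:390],cv2.COLOR_RGB2GRAY)
cv2.imwrite('pics/x_'+sys.argv[1],cv2.resize(g,None,fx=4,fy=4,interpolation=2)[:600])
E
python3 t.py w6.png
```

```text
{'t': 10.225, 'joints': [-0.0154, 0.0613, 1.8684, 0.0075, 1.2057, -0.0785], 'ee_pos': [0.5217, 0.0452, 0.1423], 'tool_rot': [[0.9982, 0.0604, 0.0063], [0.0604, -0.9982, 0.0069], [0.0067, -0.0065, -1.0]], 'wrist_force': [0.2007, -0.7242, 0.3824], 'ft_torque': [0.0365, -0.0046, -0.0159], 'gripper_width': 0.085}
```

View pics/w6.png

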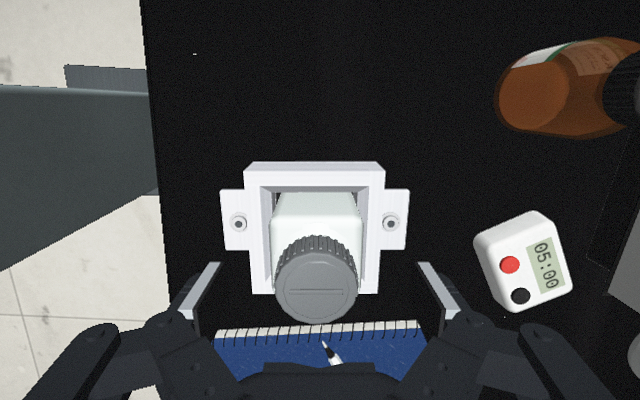

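```bash
python3 - <<'E'
from h import *
s=status.get_obs();R=np.array(s['tool_rot']);p=np.array(s['ee_pos']); c=cam('wrist')
for u,v in [(316,289),(275,288),(357,288),(316,325),(317,291)]:
    P=onz('w',u,v,.091,c); print(P.round(4),(R.T@(P-p)).round(4))
for u,v,z in [(239,224,.01),(391,224,.01)]: print(onz('w',u,v,z,c))
E
```

```text
[0.5206 0.044  0.091 ] [-0.0013  0.0015  0.0509]
[0.5024 0.0435 0.091 ] [-0.0195  0.0009  0.0508]
[0.5388 0.0455 0.091 ] [0.0169 0.0011 0.051 ]
[0.5217 0.0247 0.091 ] [-0.0013  0.0208  0.0508]
[0.5211 0.043  0.091 ] [-0.0008  0.0025  0.0509]
[0.46754444 0.03939633 0.01      ]
[0.57257714 0.04539883 0.01      ]
```

Request:
{"api": "carry_out", "payload": {"deltas": [[[1,-1,2,2,0],[1,0,0,1,0],[0,0,0,0,0],[0,0,0,0,0],[0,0,0,0,0]]]}}

```text
t: 10.9
ee_pos: [0.5205, 0.043, 0.138]
tool_rot: [[0.998, 0.06, 0.006], [0.06, -0.998, 0.007], [0.006, -0.007, -1.0]]
wrist_force: [1.9, -0.1, -1.5]
gripper_width: 0.0363
```

Request:
{"api": "carry_out", "payload": {"deltas": [[[0,0,0,0,0],[0,0,0,0,0],[0,0,0,0,0],[0,0,0,0,0],[0,0,0,0,0]]]}}

```text
t: 11.52
ee_pos: [0.5204, 0.043, 0.1379]
tool_rot: [[0.998, 0.06, 0.005], [0.06, -0.998, 0.007], [0.006, -0.007, -1.0]]
wrist_force: [0.3, 0.1, -0.5]
gripper_width: 0.0365
```

```bash
python3 t.py w7.png
```

```text
{'t': 11.525, 'joints': [-0.0197, 0.0642, 1.8742, 0.0076, 1.1981, -0.0827], 'ee_pos': [0.5204, 0.043, 0.1379], 'tool_rot': [[0.9982, 0.0603, 0.0052], [0.0602, -0.9982, 0.007], [0.0057, -0.0066, -1.0]], 'wrist_force': [0.3295, 0.0538, -0.4616], 'ft_torque': [0.0018, -0.0644, -0.0121], 'gripper_width': 0.0365}
```

View pics/w7.png

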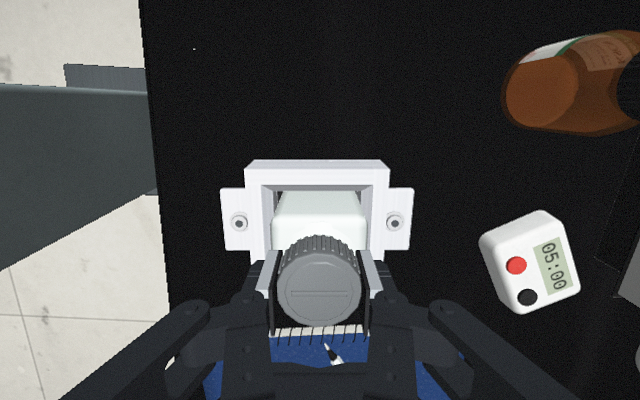

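Request:
{"api": "carry_out", "payload": {"deltas": [[[0,0,0,0,-0.03],[0,0,0,0,-0.03],[0,0,0,0,-0.03],[0,0,0,0,-0.03],[0,0,0,0,-0.03]]]}}

```text
t: 12.2
ee_pos: [0.5197, 0.0426, 0.1378]
tool_rot: [[0.976, 0.219, 0.003], [0.219, -0.976, 0.006], [0.005, -0.005, -1.0]]
wrist_force: [-0.6, -0.8, 1.9]
gripper_width: 0.0362
```

```bash
python3 t.py w8.png
```

```text
{'t': 12.2, 'joints': [-0.0201, 0.0639, 1.8746, 0.0069, 1.1999, -0.2429], 'ee_pos': [0.5197, 0.0426, 0.1378], 'tool_rot': [[0.9758, 0.2186, 0.0033], [0.2185, -0.9758, 0.0064], [0.0046, -0.0055, -1.0]], 'wrist_force': [-0.6147, -0.8337, 1.932], 'ft_torque': [-0.186, 0.3339, -0.2612], 'gripper_width': 0.0362}
```

View pics/w8.png

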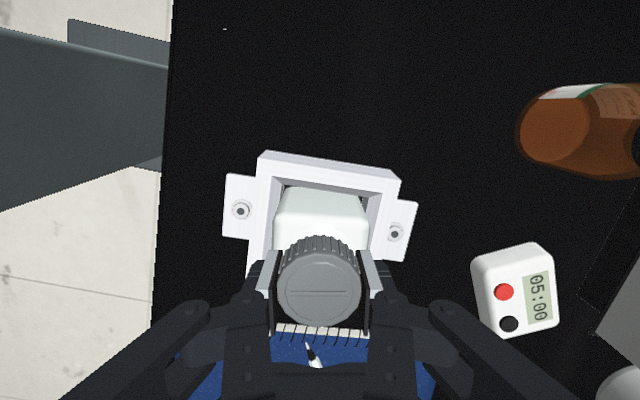

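Request:
{"api": "carry_out", "payload": {"deltas": [[[0,0,0,0,-0.02],[0,0,0,0,-0.02],[0,0,0,0,-0.02],[0,0,0,0,0],[0,0,0,0,0]]]}}

```text
t: 12.88
ee_pos: [0.5198, 0.0426, 0.1379]
tool_rot: [[0.959, 0.282, 0.004], [0.282, -0.959, 0.006], [0.005, -0.005, -1.0]]
wrist_force: [-0.9, -1.5, 2.5]
gripper_width: 0.0364
```

```bash
python3 t.py w9.png
```

```text
{'t': 12.875, 'joints': [-0.0202, 0.0639, 1.8745, 0.0069, 1.1997, -0.3086], 'ee_pos': [0.5198, 0.0426, 0.1379], 'tool_rot': [[0.9594, 0.282, 0.0036], [0.282, -0.9594, 0.0064], [0.0052, -0.0051, -1.0]], 'wrist_force': [-0.9465, -1.4527, 2.4784], 'ft_torque': [-0.2271, 0.4057, -0.2273], 'gripper_width': 0.0364}
```

Request:
{"api": "carry_out", "payload": {"deltas": [[[0,0,0,0,-0.03],[0,0,0,0,-0.03],[0,0,0,0,-0.03],[0,0,0,0,0],[0,0,0,0,0]]]}}

```text
t: 13.55
ee_pos: [0.5199, 0.0426, 0.1379]
tool_rot: [[0.928, 0.373, 0.004], [0.373, -0.928, 0.006], [0.006, -0.005, -1.0]]
wrist_force: [-1.4, -0.5, 1.4]
gripper_width: 0.0365
```

```bash
python3 t.py w10.png
```

```text
{'t': 13.55, 'joints': [-0.0201, 0.0639, 1.8745, 0.007, 1.1995, -0.4052], 'ee_pos': [0.5199, 0.0426, 0.1379], 'tool_rot': [[0.9277, 0.3733, 0.0038], [0.3732, -0.9277, 0.0064], [0.0059, -0.0045, -1.0]], 'wrist_force': [-1.3699, -0.484, 1.3879], 'ft_torque': [-0.2022, 0.3957, -0.2534], 'gripper_width': 0.0365}
```

View pics/w10.png

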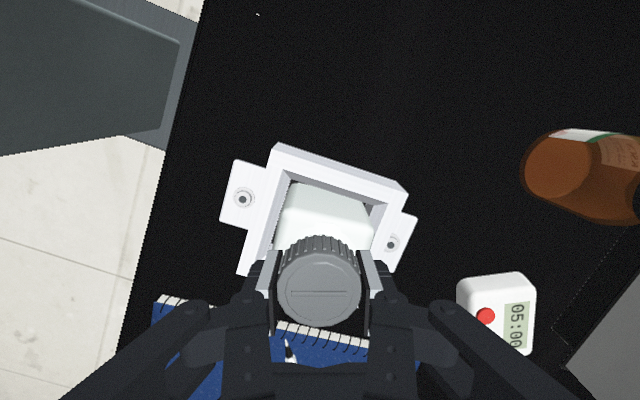

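Turning counter-clockwise gives a steady ≈0.25 N m. The bar goes with the tool and the bottle stays back, so this is the loosening way. I go on.

Request:
{"api": "carry_out", "payload": {"deltas": [[[0,0,0,0,-0.1],[0,0,0,0,-0.12],[0,0,0,0,-0.12],[0,0,0,-0.3,-0.12],[0,0,0,0,-0.12]]]}}

```text
t: 14.22
ee_pos: [0.5203, 0.0429, 0.1379]
tool_rot: [[0.558, 0.83, 0.005], [0.83, -0.558, 0.007], [0.008, 0.0, -1.0]]
wrist_force: [-0.5, 0.4, 1.3]
gripper_width: 0.0365
```

```bash
python3 -c "
from h import *
st()"
```

```text
{'t': 14.225, 'joints': [-0.02, 0.064, 1.8743, 0.0075, 1.1985, -1.0018], 'ee_pos': [0.5203, 0.0429, 0.1379], 'tool_rot': [[0.5578, 0.83, 0.0049], [0.83, -0.5578, 0.0069], [0.0085, 0.0002, -1.0]], 'wrist_force': [-0.509, 0.4017, 1.3021], 'ft_torque': [-0.139, 0.1841, -0.2847], 'gripper_width': 0.0365}
```

Request:
{"api": "carry_out", "payload": {"deltas": [[[0,0,0,0,-0.12],[0,0,0,0,-0.12],[0,0,0,0,-0.12],[0,0,0,-0.3,-0.12],[0,0,0,0,-0.12]]]}}

```text
t: 14.85
ee_pos: [0.5205, 0.0435, 0.138]
tool_rot: [[-0.028, 1.0, 0.006], [1.0, 0.028, 0.008], [0.008, 0.006, -1.0]]
wrist_force: [-0.8, 0.0, 1.5]
gripper_width: 0.0362
```

Request:
{"api": "carry_out", "payload": {"deltas": [[[0,0,0,0,-0.12],[0,0,0,0,-0.12],[0,0,0,-0.3,-0.12],[0,0,0,0,-0.12],[0,0,0,0,-0.12]]]}}

```text
t: 15.48
ee_pos: [0.5204, 0.0442, 0.138]
tool_rot: [[-0.604, 0.797, 0.006], [0.797, 0.604, 0.009], [0.004, 0.01, -1.0]]
wrist_force: [-1.3, -0.6, 2.5]
gripper_width: 0.0364
```

```bash
python3 t.py w11.png
```

```text
{'t': 15.475, 'joints': [-0.0185, 0.0638, 1.8744, 0.0098, 1.1978, -2.241], 'ee_pos': [0.5204, 0.0442, 0.138], 'tool_rot': [[-0.6037, 0.7972, 0.0058], [0.7972, 0.6036, 0.009], [0.0037, 0.0101, -0.9999]], 'wrist_force': [-1.2665, -0.6205, 2.466], 'ft_torque': [-0.1506, 0.341, -0.2496], 'gripper_width': 0.0364}
```

View pics/w11.png

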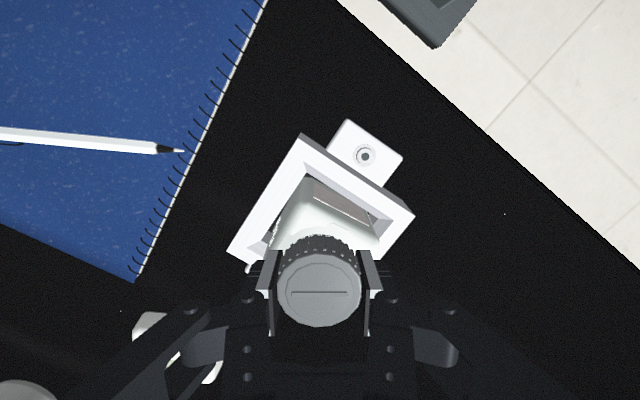

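Request:
{"api": "carry_out", "payload": {"deltas": [[[1,0,0,0,0],[1,0,0,0,0],[1,0,0,0,0],[1,0,0,0,0],[1,0,0,-5,0]]]}}

```text
t: 16.15
ee_pos: [0.5204, 0.0445, 0.1427]
tool_rot: [[-0.603, 0.797, 0.006], [0.797, 0.603, 0.01], [0.004, 0.01, -1.0]]
wrist_force: [-0.7, 0.3, -0.5]
gripper_width: 0.0856
```

Request:
{"api": "carry_out", "payload": {"deltas": [[[1,0,0,-15,0],[1,0,0,-25,0],[1,0,0,-25,0],[1,0,0,-25,0],[1,0,0,-10,0]]]}}

```text
t: 16.77
ee_pos: [0.5202, 0.0435, 0.2502]
tool_rot: [[-0.603, 0.798, 0.009], [0.798, 0.603, 0.009], [0.002, 0.013, -1.0]]
wrist_force: [0.2, 0.3, 0.3]
gripper_width: 0.0856
```

```bash
python3 - <<'E'
from h import *
s=st(); im,c=snap('wrist','w12.png'); snap('scene','s12.png'); q,cs=snap('side','sd12.png')
print('block centre, predicted px', proj('w',(.5205,.0424,.066),c), proj('w',(.5205,.0424,.091),c))
b=q
cv2.imwrite('pics/sx.png',cv2.resize(b[130:260,270:400],None,fx=4.6,fy=4.6,interpolation=2)[:,:,::-1])
E
```

```text
{'t': 16.775, 'joints': [-0.0202, -0.0573, 1.7791, 0.0098, 1.4113, -2.2396], 'ee_pos': [0.5202, 0.0435, 0.2502], 'tool_rot': [[-0.6029, 0.7978, 0.0086], [0.7978, 0.6028, 0.0095], [0.0024, 0.0126, -0.9999]], 'wrist_force': [0.1613, 0.2582, 0.2536], 'ft_torque': [0.0466, -0.0048, 0.0398], 'gripper_width': 0.0856}
block centre, predicted px [318.84002544 196.72782771] [318.87308014 206.76044745]
```

View pics/w12.png

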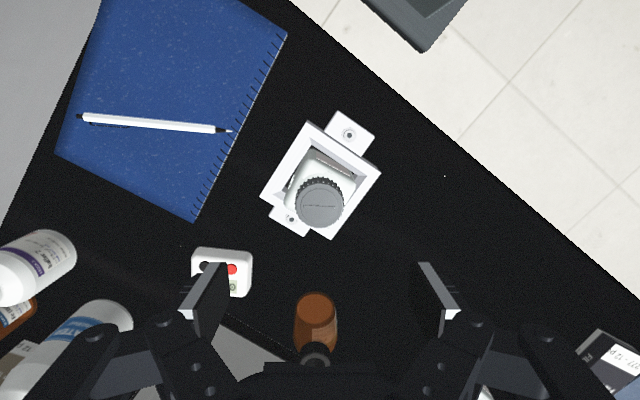

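View pics/sx.png

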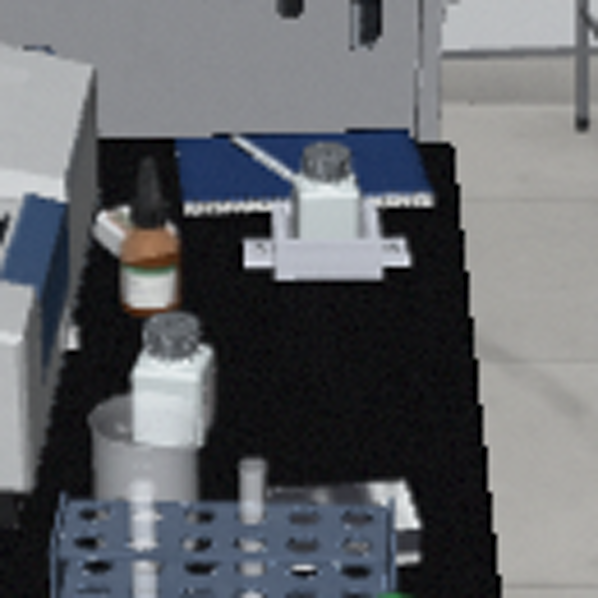

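View pics/s12.png

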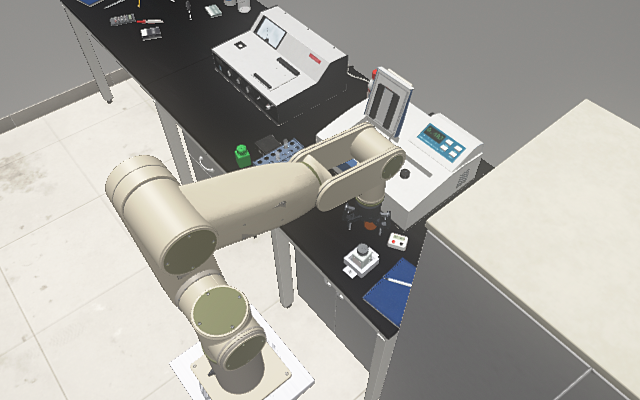

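```bash
python3 - <<'E'
from h import *
for z in (.085,.092,.098): print(z,proj('side',(.5205,.0424,z)).round(1))
c=cam('wrist')
a=[(302,204.5),(338,206.5)]
for q in a: print(onz('w',*q,.092,c).round(4))
o1,d1=ray('wrist',319.5,204.5,c); o2,d2=ray('side',341.1,162.3)
A=np.stack([d1,-d2],1); k=np.linalg.lstsq(A,o2-o1,rcond=None)[0]; print(o1+d1*k[0],o2+d2*k[1])
im=cv2.imread('pics/w12.png'); cv2.imwrite('pics/y.png',cv2.resize(im[100:250,250:400],None,fx=4,fy=4,interpolation=2))
E
```

```text
0.085 [339.8 163.8]
0.092 [339.8 162. ]
0.098 [339.8 160.4]
[0.5247 0.0304 0.092 ]
[0.5095 0.0532 0.092 ]
[0.5170661  0.04125035 0.09067928] [0.51590773 0.04136977 0.09038406]
```

View pics/y.png

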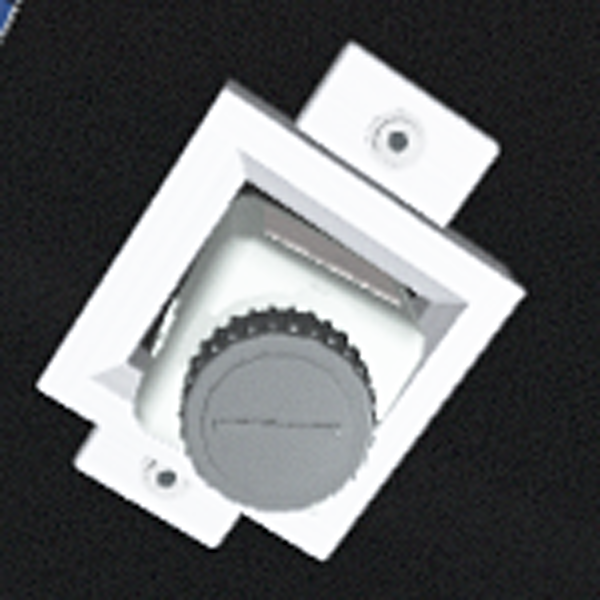

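The cap top triangulates at z ≈ 0.0905, against 0.091 when fully seated plus about 1 mm of rise. The bottle sits in the pocket, the bar is turned about 2.1 rad, and the back bottle stands as before. The arm is clear, so I hand in.

```bash
python3 -c "
from workcell import ticket
print(ticket.hand_in())"
```

```text
the job is handed in; nothing more can be done
None
```

The front white bottle is standing in the block's pocket with its cap loosened and still on, and I have handed the job in. I carried it by its body, lowered it to the floor of the pocket and let go. I then gripped the cap and tried it gently counter-clockwise. It gave at a steady 0.25 N m or so, so I kept turning that way and never needed to try clockwise.

**Cap turn:** the tool turned 2.16 rad with the cap. Allowing for the bottle's play in the pocket, the cap is loosened by about 2.0 rad, roughly a third of a turn.

**Last checks:**
- **Seating:** from two views the cap top is at z ≈ 0.0905 m, where a fully seated bottle should read about 0.092. That is within the camera error.
- **Position:** the two views put the cap 2 to 3 mm apart sideways from my block centre. That is about the 2 mm calibration error, so I did not chase it.
- **Surroundings:** by eye, the other bottle and the bystanders in view look unmoved. I did not measure them again. The arm is clear above the block.

On the way in, the bottle briefly touched the pocket's flare with about 11 N. I re-centred it by 2 to 3 mm and it then went in freely.

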